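Serve a bread roll with the tongs

TASK

Slide the sash of the bread cabinet right up by its black pull block and leave it up. Then take the spring tongs, pinch the bread roll inside with their tips, bring it out and hold it above the middle of the plate, clear of it by a good hand's breadth (about 10 cm). Touch the bread with the tongs only, leave the plate, lemon, cup and peeler where they are, and finish while still holding the roll up in the squeezed tongs.

Things in the scene. Friction and masses are not known exactly. Their poses are not given: they have to be found in the camera images.
- bread_cabinet: Wooden bread cabinet, clear sides and roof, fixed, 150 deep (x) x 220 wide (y) x 125 high mm; origin at the centre of its underside; -x is the front, closed by the sash, +x points inward to the closed back (inside from x = 63 mm). Floor 22 mm above the worktop, no sill; front opening 194 mm wide between side posts at x = -75 to -54 mm; roof underside 115 mm above the worktop.
- sash (a joint): Clear sash in the cabinet's front, 66 mm in front of the cabinet's origin. Metres it is raised: 0 shut, 0.085 fully up; starts shut or nearly so. Raised by h, its lower edge is 22 mm + h above the worktop. Friction keeps it where it is left; pull up with about 6 N.
- sash_grip (a point): Point in the black pull block on the sash's top edge: block 36 wide (cabinet y) x 18 thick (cabinet x) x 40 mm high. The point is 15 mm below the block's top, 25 mm above the sash's and cabinet's upper edge, 150 mm above the worktop when shut; it rises with the sash.
- tongs: Black and steel spring tongs lying flat, 26 mm high (z), 255 mm long. Origin midway between the ribbed black grip pads, at the underside; +x to the tips, y closing direction. Pads 44 mm long (x -22 to 22), 26 mm high, 63 mm over their outer faces when relaxed. Hinge at x = -80 mm, rear end at x = -94 mm. 120 g. Squeezed to 60 mm over the pads they can be carried with the tips still 80 mm apart.
- tongs_tip (a point): Point midway between the tongs' two paddle tips, 140 mm ahead of the tongs' origin (tongs +x), 13 mm above their underside. Paddles 42 mm long (ending 161 mm ahead of the origin), 26 mm high; relaxed they are about 90 mm apart inside and 110 mm outside.
- tongs_left (a joint): Angle (rad) by which each arm of the tongs is closed, both evenly: 0 relaxed, about 0.09 on the bread roll, 0.19 tips together. Each 1 mm of closing at the pads closes the tips by 2.75 mm; on the 50 mm roll the pads are parallel, 49 mm over their outer faces. The spring resists with about 4 N at the pads, 6 N on the roll; 20 to 30 N of grip holds the roll well.
- roll: Round golden-brown bread roll, 50 mm across, 42 mm high, 45 g, standing on the cabinet's floor; origin at the centre of its underside; widest (straight sides) from 14 to 24 mm above that.
- plate: White dinner plate, 272 mm across, 22 mm high, loose; origin at the centre of its underside.
- lemon: Bystander: yellow lemon, 71x53x51 mm; origin at its underside.
- green_cup: Bystander: green cup without handle, 66 mm across, 90 mm high; origin at the centre of its underside.
- peeler: Bystander: dark green peeler, 170x25x18 mm, lying flat; origin at the middle of its underside, x along it.

How it is judged:
By the outcome, as a careful person would: the job done as asked, in the order asked, and still so for the second after the job is handed in, while the arm keeps its last pose, push and grip.
It also fails if it takes over 58 s, if anything falls off the work surface, if the arm or the gripper's body presses on something with over 40 N, if the wrist force passes 120 N, or if a joint passes its speed limit or range.

ROBOT

A 6-joint arm with a two-finger parallel gripper is mounted at the origin on a cart in front of the work surface, level with it; the furniture and walls round the work are solid. World frame = base frame: x ahead of the robot, y to its left, z up, the work surface at z = 0. Lengths are in m, angles in rad, forces in N, time in s.
With the tool pointing down it reaches from about 0.275 to 0.75 m from the base axis. Payload 10.2 kg.
Tool frame: the origin (TCP) lies midway between the tips of the shut fingers; the grasp point (between the pads) lies 19 mm behind it; y points along the fingers, z is the direction in which the jaws open and shut, and the axes are right-handed (so a half turn about y gives the same grasp; the last joint's range is limited). The gripper opens to 85 mm and grips with 20 to 120 N. Pads are 22 mm wide; open, the fingers measure 114 mm over their backs; the gripper's body (76 mm by 85 mm) begins 54 mm behind the grasp point. The pads swing forward as they close: fully open they stand 13 mm farther back than shut.
Start: joints at [0.929, 0.313, 1.498, -0, 1.331, -0.223], TCP at [0.214, 0.48, 0.231] pointing down, gripper open.
Joint ranges: [-2.94, 2.94], [-0.97, 2.17], [0.19, 2.56], [-1.23, 4.37], [0.02, 3.11], [-2.88, 2.88]. Speed limits (rad/s): [2.39, 2.39, 3.01, 3.14, 3.14, 3.14].

INTERFACE

Orientations are given as a rotation vector (axis times angle).
In Python, from plant import ctrl, camera, ticket gives the robot as it stands.
- The arm moves only by the tool servo_tool, never from a script. Its argument "rows" is a list of rows, each a list of 7 numbers: the finger opening in mm, from 0 to 85.4, then the shift along the tool's x, y, z in mm, then the turn, a rotation vector about the tool's x, y, z in rad. A call has 1 to 20 rows; each row is the pose to reach, as a shift and turn from the pose commanded when the call began, along the tool's axes at that moment; what a row does not reach only later rows make up. A row lasts 1/12 s, in which the tool goes at most 41.7 mm and 7.16 degrees, less where a joint would pass 70% of its speed; a pose out of reach is approached as far as the arm can. A call with a gripper value outside its range is refused whole. The fingers move at their own pace and stop on an object; the grip force is fixed at half the most. Time passes only in rows, so rows that repeat a pose let the fingers close. It gives the time, the measured TCP pose, the force and the opening at its end, in the units of the state.
- ctrl.observe(): the state, without advancing time (a new reading comes with each control period).
- camera(name): name is "side" or "top" or "wrist"; returns a dict with "image" (400x640x3 uint8, red, green, blue), "fx", "fy", "cx", "cy" (pixels), "cam_to_world" (4x4, takes a point from camera to world coordinates); the wrist camera has in their place "hand_eye" (4x4, takes a point from camera to tool coordinates, whose origin is the TCP and whose axes are the tool frame's). Camera axes: x right, y down, z forward; pixel columns grow to the right and rows downward; lengths in m; the calibration is good to about 2 mm. A picture is of the moment at which its call begins: read the wrist's pose just before it. There is no depth.
- ticket.job_done(): hands the job in, once; it reports no verdict.
The state is a dict: "time": time; "joints": joint angles; "qvel": joint speeds; "tau": joint torques, N m; "ee_pos": TCP position; "ee_rot": TCP orientation; "wrist_force": force on the tool from outside, world axes, zero at the start; "moment": the same for the moment, N m; "finger_gap": opening from 0.0 (shut) to 1.0 (fully open).
Only numpy, scipy, OpenCV 4.12 (cv2) and the standard library are available. Lean on these libraries where they do the work, as an engineer would, in place of code of your own. Each camera call takes 0.05 s, during which the arm holds its last target. There are 200 camera calls.

## Working session

There is one attempt and no reset: what is moved stays moved. The work goes in short steps, Python scripts to look and compute and a tool call to move; the robot and the scene stay as the last step left them, time stands still between calls to the robot, and variables do not carry over. Pictures are saved under pics/ and viewed, about 8 in all and at most 12, crops included, and the job is handed in when it is done.

Besides the shell and the picture viewer there is one more tool, called after ">>>" by a JSON object that holds its "name" and its "arguments". servo_tool: Moves the arm, as the interface text tells. Its arguments: {"type":"object","properties":{"rows":{"type":"array","items":{"type":"array","items":{"type":"number"}}}},"required":["rows"]}

```bash
mkdir -p pics; ls; cat > h.py <<'E'
import numpy as np,cv2
from scipy.spatial.transform import Rotation as R
from plant import ctrl,camera,ticket
def snap(n,f=None):
    c=camera(n); 
    if f: cv2.imwrite('pics/'+f,c['image'][:,:,::-1])
    return c
def pose(s=None):
    s=s or ctrl.observe(); T=np.eye(4); T[:3,:3]=R.from_rotvec(s['ee_rot']).as_matrix(); T[:3,3]=s['ee_pos']; return T
def ray(c,u,v,T=None):
    M=c['cam_to_world'] if T is None else T@c['hand_eye']
    M=np.array(M); d=M[:3,:3]@np.array([(u-c['cx'])/c['fx'],(v-c['cy'])/c['fy'],1]); return M[:3,3],d
def onz(c,u,v,z,T=None):
    o,d=ray(c,u,v,T); return o+d*(z-o[2])/d[2]
def proj(c,p,T=None):
    M=np.array(c['cam_to_world'] if T is None else T@c['hand_eye']); q=np.linalg.inv(M)@np.append(p,1)
    return c['fx']*q[0]/q[2]+c['cx'],c['fy']*q[1]/q[2]+c['cy']
E
python3 - <<'E'
from h import *
s=ctrl.observe(); print({k:np.round(v,3) for k,v in s.items()}); print(np.round(pose(s),3))
for n in('top','side','wrist'):
    c=snap(n,n+'1.png'); print(n,c['fx'],c['fy'],c['cx'],c['cy'],np.round(c.get('cam_to_world',c.get('hand_eye')),3).tolist())
E
```

```text
pics
{'time': np.float64(0.0), 'joints': array([ 0.929,  0.313,  1.498,  0.   ,  1.331, -0.223]), 'qvel': array([ 0.   ,  0.001, -0.   , -0.001, -0.   ,  0.001]), 'tau': array([-0.0000e+00, -4.1227e+01, -2.5975e+01, -0.0000e+00,  4.0000e-03,
       -0.0000e+00]), 'ee_pos': array([0.213, 0.479, 0.231]), 'ee_rot': array([-1.547,  0.329, -0.328]), 'wrist_force': array([0.526, 0.119, 0.609]), 'moment': array([-0.048,  0.017, -0.072]), 'finger_gap': np.float64(0.999)}
[[ 0.914 -0.001  0.407  0.213]
 [-0.407 -0.001  0.914  0.479]
 [-0.    -1.    -0.001  0.231]
 [ 0.     0.     0.     1.   ]]
top 421.11744310569884 421.11744310569884 317.1858476867198 191.48034582020506 [[-0.046, -0.977, 0.208, 0.275], [-0.999, 0.045, -0.011, -0.065], [0.001, -0.208, -0.978, 1.423], [0.0, 0.0, 0.0, 1.0]]
side 373.52094060030004 373.52094060030004 314.37191118770585 199.8461937755371 [[1.0, 0.004, 0.017, 0.515], [-0.011, -0.61, 0.792, -1.024], [0.014, -0.792, -0.61, 0.853], [0.0, 0.0, 0.0, 1.0]]
wrist 304.3381515193429 304.3381515193429 315.3763142318566 198.0996233093709 [[0.0, 0.948, 0.317, -0.081], [-0.0, -0.317, 0.948, -0.141], [1.0, -0.0, -0.0, 0.0], [0.0, 0.0, 0.0, 1.0]]
```

View pics/top1.png

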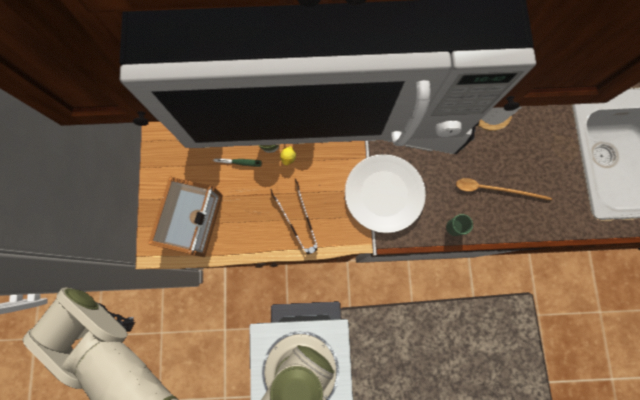

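View pics/side1.png

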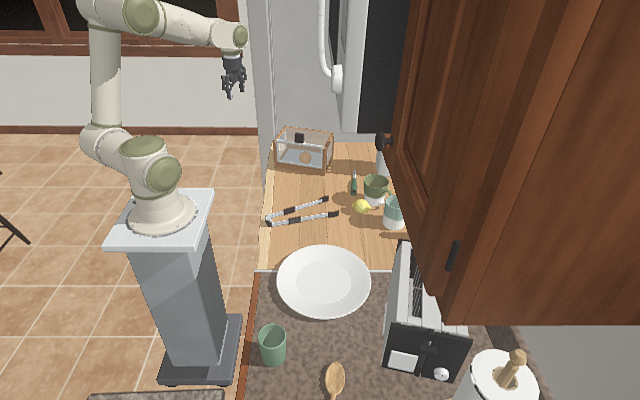

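The top view shows the cabinet at (188,215) with its front facing right (world -y) and the block at (200,217). The tongs have their hinge at (308,250) and tips at (272,193) and (297,182), the plate is at (385,193), and the lemon, peeler and cup are clear. The side view shows the block at (299,137) and the roll at (306,158).

```bash
python3 - <<'E'
from h import *
t=snap('top');s=snap('side')
for n,u,v,z in[('block',200,217,.165),('cabL front corner',207,257,.125),('cabR front',220,190,.125),('hinge',308,250,.02),('tipL',272,193,.02),('tipR',297,182,.02),('plate',385,193,.02),('lemon',288,155,.03),('peeler',240,162,.01),('cup',460,225,.09),('mwfront',290,145,.5)]: print(n,np.round(onz(t,u,v,z),3))
for n,u,v,z in[('block',299,137,.15),('roll',306,158,.04),('hinge',267,220,.02),('tipL',327,200,.02),('tipR',337,214,.02),('plate',323,280,.01)]: print(n,np.round(onz(s,u,v,z),3))
a=cv2.resize(t['image'][140:270,140:330],None,fx=4,fy=4,interpolation=2); cv2.imwrite('pics/topc.png',a[:,:,::-1])
b=cv2.resize(s['image'][110:240,240:420],None,fx=4,fy=4,interpolation=2); cv2.imwrite('pics/sidec.png',b[:,:,::-1])
E
```

```text
block [0.48  0.277 0.165]
cabL front corner [0.362 0.266 0.125]
cabR front [0.57  0.226 0.125]
hinge [ 0.377 -0.041  0.02 ]
tipL [0.575 0.073 0.02 ]
tipR [ 0.61  -0.013  0.02 ]
plate [ 0.557 -0.311  0.02 ]
lemon [0.704 0.014 0.03 ]
peeler [0.693 0.183 0.01 ]
cup [ 0.429 -0.529  0.09 ]
mwfront [ 0.583 -0.018  0.5  ]
block [0.479 0.294 0.15 ]
roll [0.507 0.317 0.04 ]
hinge [ 0.376 -0.056  0.02 ]
tipL [0.585 0.057 0.02 ]
tipR [ 0.617 -0.023  0.02 ]
plate [ 0.56  -0.309  0.01 ]
```

View pics/topc.png

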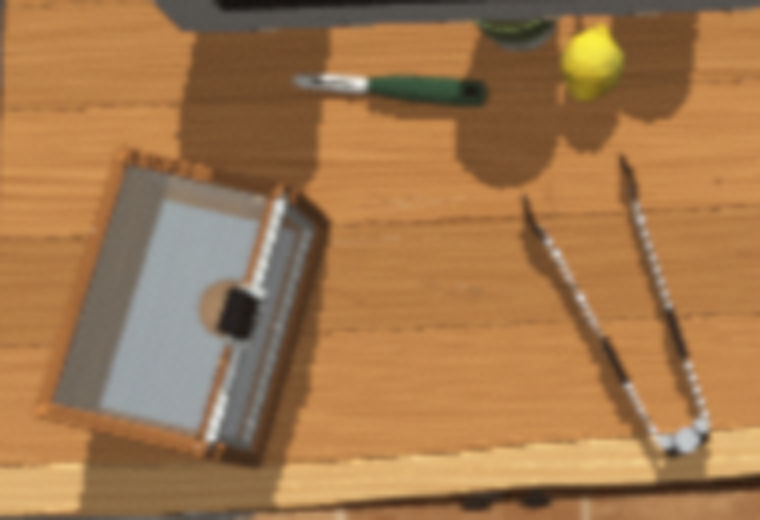

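View pics/sidec.png

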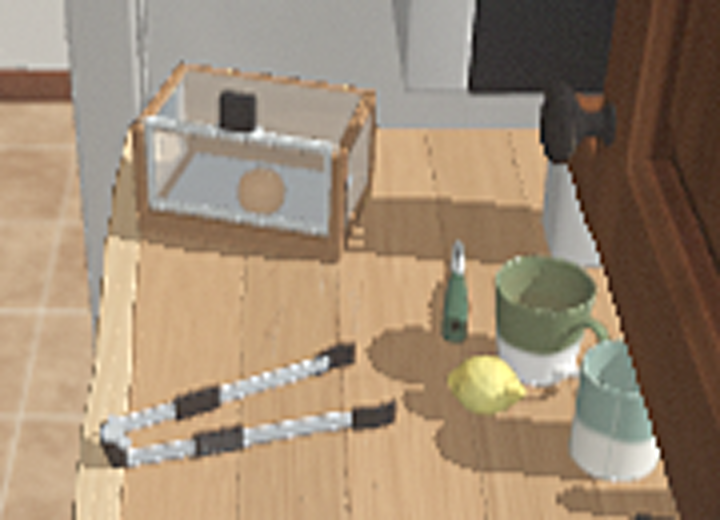

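The crops show the sash line running (53+140,250)→(210,189) with the roll directly behind the block. I'll triangulate the block and take the yaw from the sash line.

```bash
cat >> h.py <<'E'
def tri(rays):
    A=np.zeros((3,3));b=np.zeros(3);P=[]
    for o,d in rays:
        d=d/np.linalg.norm(d);M=np.eye(3)-np.outer(d,d);A+=M;b+=M@o
    p=np.linalg.solve(A,b); return p,[np.linalg.norm(np.cross(p-o,d/np.linalg.norm(d)))*1000 for o,d in rays]
def shift(p,T=None):
    T=pose() if T is None else T; return np.round(T[:3,:3].T@(np.array(p)-T[:3,3])*1000,1)
E
python3 - <<'E'
from h import *
t=snap('top');s=snap('side')
p,e=tri([ray(t,199.2,218.2),ray(s,299.5,137.7)]);print(p,e)
a=onz(t,193,250,.125);b=onz(t,210,189,.125);d=(b-a);print(a,b,np.linalg.norm(d),np.degrees(np.arctan2(d[1],d[0])))
a=onz(t,140+240/4,140+465/4,.125);b=onz(t,140+328/4,140+222/4,.125);d=(b-a);print(a,b,np.linalg.norm(d),np.degrees(np.arctan2(d[1],d[0])))
T=pose();print(shift([.48,.285,.231],T), R.from_matrix(T[:3,:3]).as_euler('zyx',degrees=True))
E
```

```text
[0.48007369 0.28353486 0.15232562] [np.float64(1.5182182199205838), np.float64(1.5182182199205678)]
[0.38548141 0.30850277 0.125     ] [0.57443855 0.25786289 0.125     ] 0.1956251501398864 -15.00253561107655
[0.36553229 0.28689096 0.125     ] [0.55175883 0.22004047 0.125     ] 0.1978618496421317 -19.746820529649096
[ 3.226e+02  2.000e-01 -6.940e+01] [ 9.87509778e-03  2.39939389e+01 -9.00170766e+01]
```

>>> {"name": "servo_tool", "arguments": {"rows": [[50,60,0,-13,0,-0.03,0],[50,140,0,-30,0,-0.08,0],[50,220,0,-48,0,-0.12,0],[50,290,0,-62,0,-0.157,0],[50,323,0,-69,0,-0.157,0],[50,323,0,-69,0,-0.157,0],[50,323,0,-69,0,-0.157,0],[50,323,0,-69,0,-0.157,0],[50,323,0,-69,0,-0.157,0],[50,323,0,-69,0,-0.157,0]]}}

```text
time: 1.18
ee_pos: [0.4815, 0.284, 0.2308]
ee_rot: [-1.561, 0.208, -0.207]
wrist_force: [0.1, 0.4, 0.4]
finger_gap: 0.587
```

```bash
python3 - <<'E'
from h import *
s=ctrl.observe();T=pose(s);print(s['joints'],s['time'],T.round(3))
c=snap('wrist','w2.png');print(proj(c,[.480,.2835,.165],T))
E
```

```text
[ 3.23283205e-01  3.89101618e-01  1.39251215e+00  1.03619304e-04
  1.36081324e+00 -9.82754657e-01] 1.1833 [[ 0.965 -0.001  0.262  0.482]
 [-0.262 -0.     0.965  0.284]
 [-0.001 -1.    -0.     0.231]
 [ 0.     0.     0.     1.   ]]
(np.float64(313.71811520309797), np.float64(211.8951569085952))
```

View pics/w2.png

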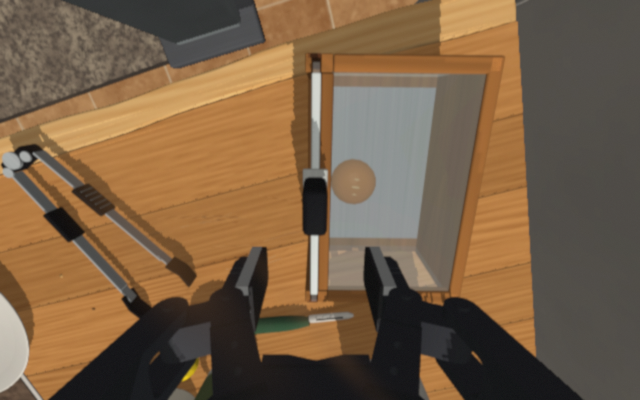

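The block's top face is centred near (315,206), the roll at (352,182), and the sash runs vertically at u≈316, so the yaw is right. The tongs are at left.

```bash
python3 - <<'E'
from h import *
T=pose();c=snap('wrist');im=c['image'].astype(int)
m=((im.max(2)<60)).astype(np.uint8);m[:, :290]=0;m[:,340:]=0;m[:165]=0;m[245:]=0
print(cv2.boundingRect(m),cv2.moments(m,True)['m10']/m.sum(),cv2.moments(m,True)['m01']/m.sum())
p=onz(c,315,206,.165,T);print(p,shift(p,T))
print('corner',[onz(c,u,v,.165,T).round(4) for u,v in((303,180),(327,180),(303,233),(327,233))])
print('sash',onz(c,316.5,62,.125,T),onz(c,314,298,.125,T))
r=onz(c,352.5,182,.048,T);print('roll',r)
Rc=np.array([[.26,.966],[-.966,.26]]);print('roll rel sash block',Rc@(r-p)[:2])
for n,u,v in(('h',22,158),('padA',63,222),('padB',93,200),('tipA',140,305),('tipB',182,272)):print(n,onz(c,u,v,.026,T).round(4))
E
```

```text
(302, 179, 24, 58) 313.26557632398755 207.45093457943926
[0.47490338 0.28660043 0.165     ] [-5.8 66.   0.1]
corner [array([0.4539, 0.2835, 0.165 ]), array([0.4583, 0.2998, 0.165 ]), array([0.4933, 0.2724, 0.165 ]), array([0.4979, 0.2897, 0.165 ])]
sash [0.37899139 0.31357325 0.125     ] [0.57944584 0.25735597 0.125     ]
roll [0.49935836 0.32271428 0.048     ]
roll rel sash block [ 0.04124428 -0.01423391]
h [ 0.3793 -0.0365  0.026 ]
padA [ 0.463  -0.0318  0.026 ]
padB [0.4467 0.0177 0.026 ]
tipA [0.5997 0.0065 0.026 ]
tipB [0.5668 0.0819 0.026 ]
```

>>> {"name": "servo_tool", "arguments": {"rows": [[50,-6,15,0,0,0,0],[50,-6,40,0,0,0,0],[50,-6,65,0,0,0,0],[50,-6,85,0,0,0,0],[50,-6,97,0,0,0,0],[50,-6,97,0,0,0,0],[10,-6,97,0,0,0,0],[10,-6,97,0,0,0,0],[10,-6,97,0,0,0,0],[10,-6,97,0,0,0,0],[10,-6,97,0,0,0,0],[10,-6,97,0,0,0,0],[10,-6,97,0,0,0,0]]}}

```text
time: 2.37
ee_pos: [0.4742, 0.2853, 0.1351]
ee_rot: [-1.564, 0.207, -0.206]
wrist_force: [-4.8, -12.2, 2.9]
finger_gap: 0.202
```

>>> {"name": "servo_tool", "arguments": {"rows": [[10,0,-4,0,0,0,0],[10,0,-12,0,0,0,0],[10,0,-22,0,0,0,0],[10,0,-33,0,0,0,0],[10,0,-44,0,0,0,0],[10,0,-55,0,0,0,0],[10,0,-66,0,0,0,0],[10,0,-75,0,0,0,0],[10,0,-81,0,0,0,0],[10,0,-85,0,0,0,0],[10,0,-86,0,0,0,0],[10,0,-86,0,0,0,0],[10,0,-86,0,0,0,0]]}}

```text
time: 3.45
ee_pos: [0.4737, 0.2851, 0.2138]
ee_rot: [-1.567, 0.214, -0.201]
wrist_force: [12.2, -2.2, -47.6]
finger_gap: 0.207
```

>>> {"name": "servo_tool", "arguments": {"rows": [[10,0,5,0,0,0,0],[10,0,5,0,0,0,0],[45,0,5,0,0,0,0],[45,0,5,0,0,0,0],[45,0,5,0,0,0,0],[45,0,-10,0,0,0,0],[45,0,-35,0,0,0,0],[45,0,-60,0,0,0,0],[45,0,-80,0,0,0,0],[45,0,-80,0,0,0,0],[45,0,-80,0,0,0,0]]}}

```text
time: 4.37
ee_pos: [0.4749, 0.2871, 0.3016]
ee_rot: [-1.56, 0.203, -0.207]
wrist_force: [0.0, -0.4, -0.3]
finger_gap: 0.528
```

```bash
python3 - <<'E'
from h import *
s0=ctrl.observe();T=pose(s0);print(s0['ee_pos'],s0['joints'],s0['wrist_force'])
c=snap('wrist');s=snap('side')
for z in(.235,.25): print(z,proj(c,[.4755,.2862,z],T),proj(s,[.4755,.2862,z]))
a=cv2.resize(s['image'][80:210,240:360],None,fx=3,fy=3,interpolation=2)
b=c['image'][100:400,180:480]
H=max(len(a),len(b));f=lambda q:np.vstack([q,np.zeros((H-len(q),q.shape[1],3),np.uint8)])
cv2.imwrite('pics/v3.png',np.hstack([f(a),f(b)])[:,:,::-1])
E
```

```text
[0.47493456 0.28710838 0.3016357 ] [ 3.32555072e-01  3.40700100e-01  1.27812229e+00  1.22932219e-04
  1.51957333e+00 -9.76890227e-01] [ 0.03335893 -0.36862685 -0.27161596]
0.235 (np.float64(313.76271526306715), np.float64(213.91927764744148)) (np.float64(297.69333928805224), np.float64(117.93041323640603))
0.25 (np.float64(313.6951218779719), np.float64(221.97758794018958)) (np.float64(297.6411104395675), np.float64(114.2380530252857))
```

View pics/v3.png

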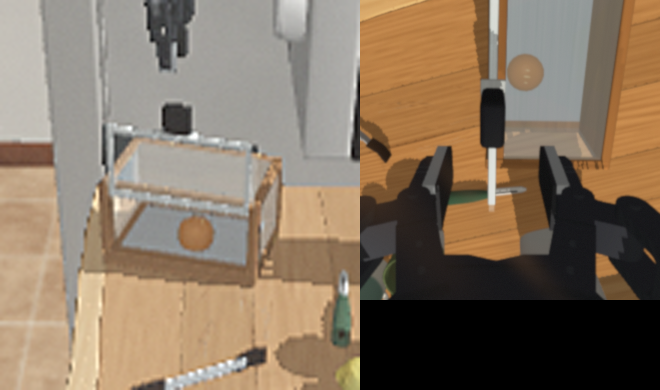

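```bash
python3 - <<'E'
from h import *
T=pose();c=snap('wrist')
h=cv2.cvtColor(c['image'],cv2.COLOR_RGB2HSV)[140:205,325:370];print(h[32,20],h[10,40])
for (u,v) in ((345,172),): print(onz(c,u,v,.048,T),onz(c,u,v,.04,T))
print(shift([.455,-.007,.17],T))
E
```

```text
[ 15  98 166] [ 85  10 155]
[0.49776079 0.32139437 0.048     ] [0.49982527 0.32166423 0.04      ]
[  57.3  129.8 -288.8]
```

>>> {"name": "servo_tool", "arguments": {"rows": [[80,4,0,-25,0,-0.08,0],[80,12,0,-60,0,-0.18,0],[80,22,0,-100,0,-0.28,0],[80,30,0,-138,0,-0.38,0],[80,37,10,-176,0,-0.48,0],[80,44,35,-214,0,-0.57,0],[80,50,65,-250,0,-0.64,0],[80,56,95,-280,0,-0.64,0],[80,57,120,-289,0,-0.64,0],[80,57,130,-289,0,-0.64,0],[80,57,130,-289,0,-0.64,0],[80,57,130,-289,0,-0.64,0],[80,57,130,-289,0,-0.64,0]]}}

```text
time: 5.6
ee_pos: [0.4555, -0.0068, 0.1712]
ee_rot: [-1.551, -0.298, 0.296]
wrist_force: [0.4, 0.8, 0.4]
finger_gap: 0.936
```

```bash
python3 - <<'E'
from h import *
s=ctrl.observe();T=pose(s);print(s['ee_pos'],s['joints'],np.degrees(np.arctan2(T[1,0],T[0,0])))
c=snap('wrist','w4.png');print(proj(c,[.455,-.007,.026],T))
E
```

```text
[ 0.45549857 -0.00677477  0.17117505] [-2.73063177e-01  2.20824021e-01  1.78552171e+00  6.99344814e-05
  1.13375509e+00 -2.22288091e+00] 21.714663326974197
(np.float64(315.4781571618379), np.float64(183.0662452896666))
```

View pics/w4.png

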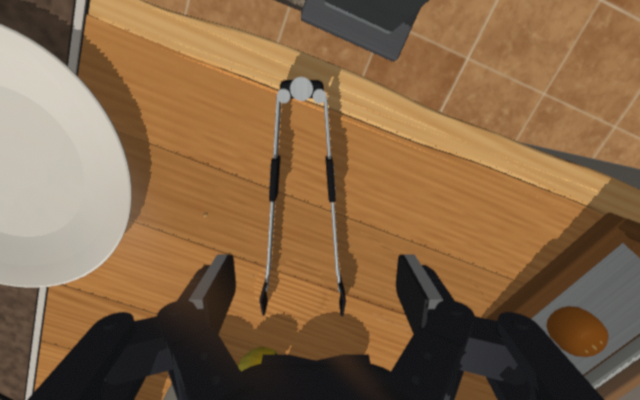

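The pads are at (275,178) and (330,179), the hinge at (301,88) and the tips at (264,299) and (342,299). The tongs are aligned with the tool but sit about 12 px left of the tool's centre line.

```bash
python3 - <<'E'
from h import *
T=pose();c=snap('wrist');g=cv2.cvtColor(c['image'],cv2.COLOR_RGB2GRAY)
m=(g<45).astype(np.uint8)
n,l,st,ce=cv2.connectedComponentsWithStats(m)
for i in range(1,n):
    if st[i,4]>60 and 255<ce[i][0]<360 and 60<ce[i][1]<330: print(st[i],ce[i].round(1),onz(c,*ce[i],.02,T).round(4),shift(onz(c,*ce[i],.02,T),T))
p=onz(c,301,88,.02,T);print('hinge',p,shift(p,T))
t=snap('top')
for q in ([.455,-.007,.02],[.449,-.018,.02]):print(proj(t,q))
E
```

```text
[312  81  11   9  67] [317.1  84.2] [ 0.3704 -0.0391  0.02  ] [-91.4 151.2   1.6]
[270 155  10  46 338] [274.5 178.1] [ 0.4671 -0.046   0.02  ] [ -4.1 151.4 -40.6]
[326 157   9  44 260] [330.4 178.9] [0.4473 0.0058 0.02  ] [ -3.3 151.3  14.9]
[339 279   6  36 126] [341.8 296.9] [0.5705 0.0713 0.02  ] [135.4 151.5  30. ]
[261 283   6  31 117] [263.7 298.8] [ 0.6058 -0.0105  0.02  ] [138.  151.6 -59. ]
hinge [ 0.3787751  -0.05146863  0.02      ] [-88.2 151.2 -13. ]
(np.float64(296.8137699860364), np.float64(227.00371787695147))
(np.float64(300.1665851786733), np.float64(228.63799320592216))
```

>>> {"name": "servo_tool", "arguments": {"rows": [[80,-4,10,-13,0,0,0],[80,-4,40,-13,0,0,0],[80,-4,75,-13,0,0,0],[80,-4,110,-13,0,0,0],[80,-4,140,-13,0,0,0],[80,-4,158,-13,0,0,0],[80,-4,166,-13,0,0,0],[80,-4,166,-13,0,0,0],[70,-4,166,-13,0,0,0],[64,-4,166,-13,0,0,0],[60,-4,166,-13,0,0,0],[58,-4,166,-13,0,0,0],[58,-4,166,-13,0,0,0],[58,-4,166,-13,0,0,0],[58,-4,166,-13,0,0,0]]}}

```text
time: 7.0
ee_pos: [0.4575, -0.021, 0.0063]
ee_rot: [-1.552, -0.3, 0.294]
wrist_force: [-0.9, 0.6, 8.1]
finger_gap: 0.681
```

>>> {"name": "servo_tool", "arguments": {"rows": [[58,0,-5,0,0,0,0],[58,0,-15,0,0,0,0],[58,0,-30,0,0,0,0],[58,0,-50,0,0,0,0],[58,0,-70,0,0,0,0],[58,0,-85,0,0,0,0],[58,0,-90,0,0,0,0],[58,0,-90,0,0,0,0],[58,0,-90,0,0,0,0]]}}

```text
time: 7.75
ee_pos: [0.4559, -0.0206, 0.0942]
ee_rot: [-1.55, -0.297, 0.297]
wrist_force: [-0.0, 0.3, -1.1]
finger_gap: 0.68
```

```bash
python3 - <<'E'
from h import *
s=ctrl.observe();T=pose(s);print(s['ee_pos'],s['wrist_force'],s['finger_gap'])
c=snap('wrist','w5.png');sd=snap('side')
a=cv2.resize(sd['image'][140:240,240:360],None,fx=3,fy=3,interpolation=2)
b=c['image'][:,140:500];cv2.imwrite('pics/v5.png',np.vstack([a[:300],b])[:, :, ::-1][:700] if 0 else np.hstack([np.vstack([a,np.zeros((100,360,3),np.uint8)]),b])[:,:,::-1])
E
```

```text
[ 0.4558729  -0.02061117  0.09424747] [-0.00553856  0.2948037  -1.07554793] 0.680149297800574
```

View pics/v5.png

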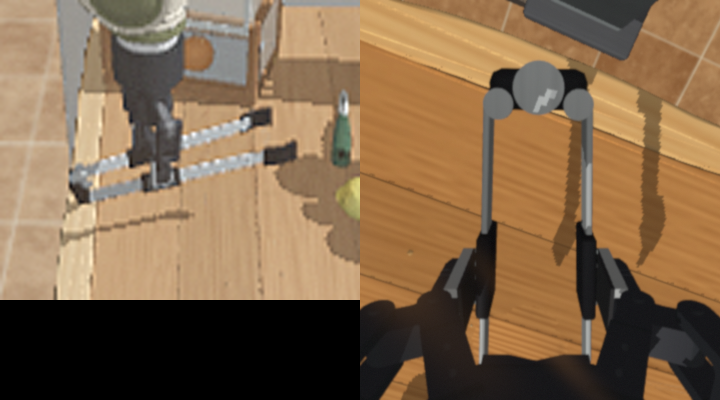

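```bash
python3 - <<'E'
from h import *
T=pose();s=snap('side');x=T[:3,0];z=T[:3,2];o=T[:3,3]
for sg in(1,-1):
  for zz in(.095,.101,.107): print(sg,zz,np.round(proj(s,np.append((o+.14*x+sg*.045*z)[:2],zz)),1))
g=cv2.cvtColor(s['image'],cv2.COLOR_RGB2GRAY);m=(g<60).astype(np.uint8)
n,l,st,ce=cv2.connectedComponentsWithStats(m)
for i in range(1,n):
    if 15<st[i,4]<200 and 310<ce[i][0]<345 and 170<ce[i][1]<200: print(st[i],ce[i].round(1))
print(shift([.398,.1045,.0942],T))
E
```

```text
1 0.095 [323.  180.6]
1 0.101 [323.1 179.2]
1 0.107 [323.1 177.8]
-1 0.095 [333.5 194.7]
-1 0.101 [333.6 193.3]
-1 0.107 [333.7 191.8]
[322 177   8   5  30] [326.2 178.9]
[328 188  10   7  39] [332.2 191.6]
[ -7.3  -0.5 137.4]
```

The tips project at the expected height, so there is no sag. Next I swing to the pose in front of the cabinet.

>>> {"name": "servo_tool", "arguments": {"rows": [[58,-2,0,8,0,-0.04,0],[58,-4,0,22,0,-0.12,0],[58,-6,0,38,0,-0.21,0],[58,-7,0,54,0,-0.3,0],[58,-7,0,70,0,-0.39,0],[58,-7,0,86,0,-0.48,0],[58,-7,0,102,0,-0.57,0],[58,-7,0,116,0,-0.65,0],[58,-7,0,128,0,-0.71,0],[58,-7,0,135,0,-0.745,0],[58,-7,0,137,0,-0.756,0],[58,-7,0,137,0,-0.756,0],[58,-7,0,137,0,-0.756,0],[58,-7,0,137,0,-0.756,0]]}}

```text
time: 9.07
ee_pos: [0.3993, 0.1036, 0.0942]
ee_rot: [-1.385, -0.881, 0.881]
wrist_force: [-0.4, 0.3, -1.2]
finger_gap: 0.68
```

```bash
python3 - <<'E'
from h import *
s=ctrl.observe();T=pose(s);print(s['ee_pos'],s['joints'],s['wrist_force'],s['finger_gap'],np.degrees(np.arctan2(T[1,0],T[0,0])))
sd=snap('side');x=T[:3,0];z=T[:3,2];o=T[:3,3]
for sg in(1,-1): print(sg,np.round(proj(sd,np.append((o+.14*x+sg*.045*z)[:2],o[2]+.007)),1))
print('roll',proj(sd,[.4995,.322,.041]),shift([.4995,.322,.034],T))
c=snap('wrist')
a=cv2.resize(sd['image'][90:240,240:370],None,fx=3,fy=3,interpolation=2)
b=c['image'][:,100:540]
cv2.imwrite('pics/v6.png',np.hstack([a,np.vstack([b,np.zeros((50,440,3),np.uint8)])])[:,:,::-1][:450])
E
```

```text
[0.39925237 0.10358951 0.09422129] [-3.19161003e-02  2.48960947e-01  1.99091702e+00 -1.14015585e-04
  9.01736445e-01 -2.73522014e+00] [-0.40281494  0.25183247 -1.24457419] 0.6800757413682068 64.89196425083736
1 [283.2 153.5]
-1 [303.9 158.7]
roll (np.float64(304.2542370863567), np.float64(157.2105545882781)) [240.3  60.2   1.9]
```

View pics/v6.png

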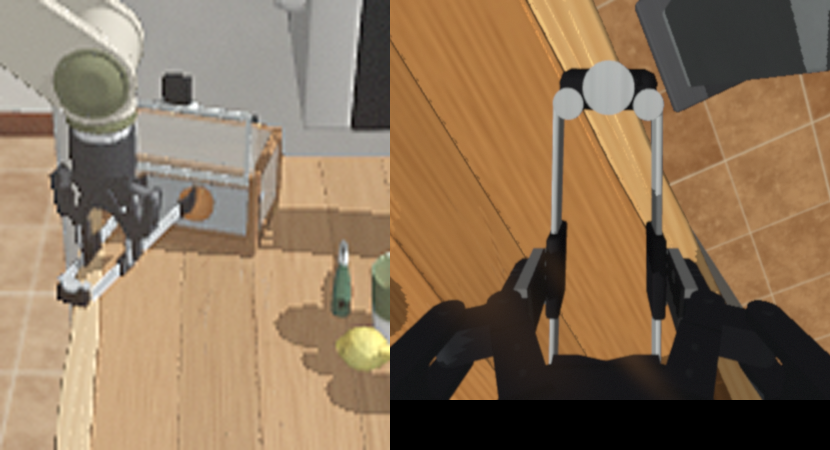

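>>> {"name": "servo_tool", "arguments": {"rows": [[58,0,8,0,0,0,0],[58,0,22,0,0,0,0],[58,0,38,0,0,0,0],[58,0,52,0,0,0,0],[58,0,60,0,0,0,0],[58,5,60,0,0,0,0],[58,15,60,0,0,0,0],[58,28,60,0,0,0,0],[58,42,60,0,0,0,0],[58,56,60,0,0,0,0],[58,70,60,0,0,0,0],[58,83,60,0,0,0,0],[58,93,60,0,0,0,0],[58,100,60,0,0,0,0],[58,101,60,0,0,0,0],[58,101,60,0,0,0,0],[58,101,60,0,0,0,0]]}}

```text
time: 10.58
ee_pos: [0.4415, 0.1953, 0.0343]
ee_rot: [-1.385, -0.882, 0.882]
wrist_force: [-1.2, 0.0, -1.4]
finger_gap: 0.683
```

```bash
python3 - <<'E'
from h import *
s=ctrl.observe();T=pose(s);print(s['ee_pos'],s['wrist_force'],s['finger_gap'])
t=snap('top');sd=snap('side')
a=cv2.resize(sd['image'][110:220,250:350],None,fx=4,fy=4,interpolation=2)
b=cv2.resize(t['image'][170:280,150:250],None,fx=4,fy=4,interpolation=2)
cv2.imwrite('pics/v7.png',np.hstack([a,b])[:,:,::-1])
E
```

```text
[0.44153067 0.19534639 0.03432648] [-1.15847288e+00  8.29025704e-04 -1.44579383e+00] 0.6825639084082056
```

View pics/v7.png

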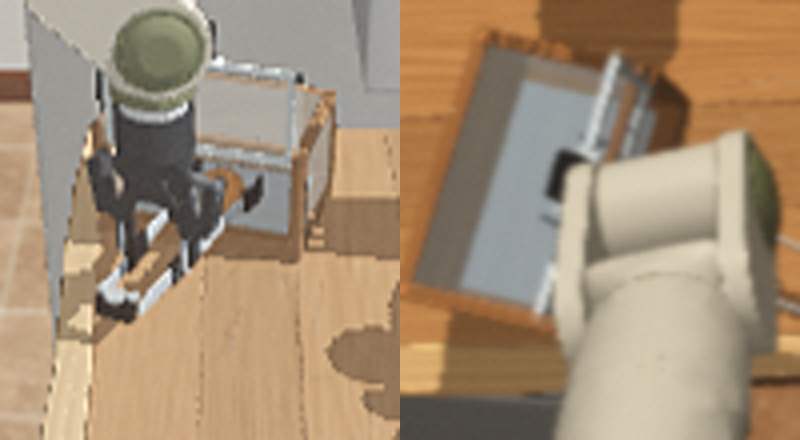

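>>> {"name": "servo_tool", "arguments": {"rows": [[56,0,0,0,0,0,0],[54,0,0,0,0,0,0],[52,0,0,0,0,0,0],[50,0,0,0,0,0,0],[48,0,0,0,0,0,0],[46,0,0,0,0,0,0],[44,0,0,0,0,0,0],[40,0,0,0,0,0,0],[40,0,0,0,0,0,0],[40,0,0,0,0,0,0],[40,0,0,0,0,0,0],[40,0,0,0,0,0,0]]}}

```text
time: 11.68
ee_pos: [0.4417, 0.1956, 0.0343]
ee_rot: [-1.385, -0.882, 0.882]
wrist_force: [-0.9, -1.4, 0.3]
finger_gap: 0.553
```

>>> {"name": "servo_tool", "arguments": {"rows": [[40,0,-2,0,0,0,0],[40,0,-6,0,0,0,0],[40,0,-10,0,0,0,0],[40,0,-12,0,0,0,0],[40,0,-12,0,0,0,0],[40,0,-12,0,0,0,0],[40,0,-12,0,0,0,0]]}}

```text
time: 12.27
ee_pos: [0.4416, 0.1956, 0.0462]
ee_rot: [-1.385, -0.882, 0.882]
wrist_force: [0.1, 0.2, -1.3]
finger_gap: 0.55
```

```bash
python3 - <<'E'
from h import *
s=ctrl.observe();T=pose(s);print(s['ee_pos'],s['wrist_force'],s['moment'],s['finger_gap'])
sd=snap('side')
a=cv2.resize(sd['image'][130:190,275:335],None,fx=8,fy=8,interpolation=2)
cv2.imwrite('pics/v8.png',a[:,:,::-1])
E
```

```text
[0.44158856 0.19558708 0.04619916] [ 0.0953638   0.16936285 -1.28080101] [ 0.00654422 -0.01542496 -0.0085969 ] 0.5502515474972556
```

View pics/v8.png

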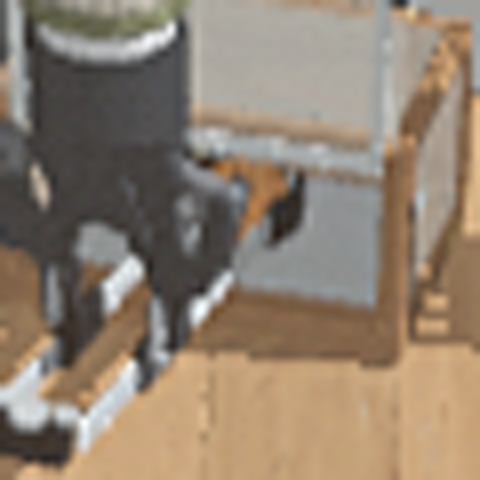

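The roll at (255,185) sits against the paddle and has risen with the tongs. I'll withdraw it.

>>> {"name": "servo_tool", "arguments": {"rows": [[40,-3,0,0,0,0,0],[40,-9,0,0,0,0,0],[40,-18,0,0,0,0,0],[40,-29,0,0,0,0,0],[40,-41,0,0,0,0,0],[40,-53,0,0,0,0,0],[40,-65,0,0,0,0,0],[40,-77,0,0,0,0,0],[40,-88,0,0,0,0,0],[40,-98,0,0,0,0,0],[40,-106,0,0,0,0,0],[40,-110,0,0,0,0,0],[40,-110,0,0,0,0,0],[40,-110,0,0,0,0,0]]}}

```text
time: 13.48
ee_pos: [0.3954, 0.0959, 0.0464]
ee_rot: [-1.385, -0.882, 0.881]
wrist_force: [0.8, -0.3, -1.7]
finger_gap: 0.549
```

```bash
python3 - <<'E'
from h import *
s=ctrl.observe();T=pose(s);print(s['ee_pos'],s['wrist_force'],s['finger_gap'],s['joints'])
t=snap('top');sd=snap('side')
# roll colour: find orange blob near expected tip
tip=T[:3,3]+.14*T[:3,0]+[0,0,.007]
for n,c in(('top',t),('side',sd)):
    u,v=np.round(proj(c,tip)).astype(int);h=cv2.cvtColor(c['image'],cv2.COLOR_RGB2HSV);print(n,u,v,h[v-3:v+4:3,u-6:u+7:3].tolist())
# plate center
h=cv2.cvtColor(t['image'],cv2.COLOR_RGB2HSV);m=((h[:,:,1]<40)&(h[:,:,2]>150)).astype(np.uint8);m[:145]=0;m[240:]=0;m[:,:335]=0;m[:,:][:,440:]=0
k,_,st,ce=cv2.connectedComponentsWithStats(m);i=1+st[1:,4].argmax();(x,y),r=cv2.minEnclosingCircle(cv2.findContours((_==i).astype(np.uint8),0,1)[0][0]);print(st[i],x,y,r,onz(t,*ce[i],.02),onz(t,x,y,.02))
a=onz(t,345,193,.02);b=onz(t,425,193,.02);print(a,b)
E
```

```text
[0.39535091 0.09585743 0.04637508] [ 0.75989778 -0.34225562 -1.66678567] 0.5485851805132615 [-5.21083681e-02  3.32924796e-01  2.04637021e+00  1.08308694e-04
  7.61966620e-01 -2.75685389e+00]
top 226 229 [[[13, 187, 180], [14, 193, 214], [15, 176, 228], [14, 155, 216], [21, 44, 221]], [[13, 191, 168], [14, 187, 196], [14, 178, 203], [16, 75, 190], [21, 42, 221]], [[13, 174, 136], [13, 189, 158], [13, 182, 165], [20, 48, 209], [21, 43, 220]]]
side 293 168 [[[12, 84, 85], [15, 138, 202], [15, 134, 220], [16, 125, 237], [13, 64, 99]], [[120, 7, 112], [105, 16, 160], [15, 136, 220], [14, 131, 197], [170, 13, 60]], [[8, 31, 66], [98, 11, 90], [14, 146, 169], [96, 15, 174], [6, 20, 63]]]
[ 345  145   81   88 4962] 384.0 187.0 45.69473648071289 [ 0.55774735 -0.31070318  0.02      ] [ 0.57845112 -0.30935661  0.02      ]
[ 0.56365856 -0.1750456   0.02      ] [ 0.55117058 -0.44719254  0.02      ]
```

>>> {"name": "servo_tool", "arguments": {"rows": [[40,0,-4,0,0,0,0],[40,0,-14,0,0,0,0],[40,0,-28,0,0,0,0],[40,0,-44,0,0,0,0],[40,0,-60,0,0,0,0],[40,0,-75,0,0,0,0],[40,-2,-87,-1,0,0.01,0],[40,-6,-95,-4,0,0.035,0],[40,-13,-99,-8,0,0.075,0],[40,-22,-99,-14,0,0.13,0],[40,-33,-99,-21,0,0.19,0],[40,-45,-99,-28,0,0.26,0],[40,-58,-99,-37,0,0.335,0],[40,-72,-99,-46,0,0.415,0],[40,-86,-99,-55,0,0.495,0],[40,-100,-99,-64,0,0.575,0],[40,-114,-99,-73,0,0.655,0],[40,-126,-99,-80,0,0.725,0],[40,-136,-99,-87,0,0.785,0],[40,-143,-99,-91,0,0.82,0]]}}

```text
time: 15.25
ee_pos: [0.4171, -0.0736, 0.1449]
ee_rot: [-1.557, -0.242, 0.243]
wrist_force: [-0.5, 0.5, -1.2]
finger_gap: 0.546
```

```bash
python3 - <<'E'
from h import *
s=ctrl.observe();T=pose(s);y=np.degrees(np.arctan2(T[1,0],T[0,0]));print(s['ee_pos'],s['wrist_force'],s['finger_gap'],y)
print(shift([.439,-.241,.145],T),np.radians(y+30))
E
```

```text
[ 0.4170714  -0.07358845  0.14490386] [-0.51965444  0.50442706 -1.22787144] 0.545996474019604 17.679362748872006
[-2.990e+01 -1.000e-01 -1.662e+02] 0.8321618652205508
```

>>> {"name": "servo_tool", "arguments": {"rows": [[40,-2,0,-8,0,0.04,0],[40,-4,0,-20,0,0.1,0],[40,-7,0,-35,0,0.175,0],[40,-10,0,-51,0,0.255,0],[40,-13,0,-67,0,0.335,0],[40,-16,0,-83,0,0.415,0],[40,-19,0,-99,0,0.495,0],[40,-22,0,-115,0,0.575,0],[40,-25,0,-131,0,0.655,0],[40,-27,0,-145,0,0.725,0],[40,-29,0,-156,0,0.785,0],[40,-30,0,-163,0,0.82,0],[40,-30,0,-166,0,0.832,0],[40,-30,0,-166,0,0.832,0],[40,-30,0,-166,0,0.832,0],[40,-30,0,-166,0,0.832,0]]}}

```text
time: 16.58
ee_pos: [0.4398, -0.2388, 0.1452]
ee_rot: [-1.532, 0.405, -0.405]
wrist_force: [-0.5, 0.5, -1.4]
finger_gap: 0.551
```

```bash
python3 - <<'E'
from h import *
s=ctrl.observe();T=pose(s);print(s['ee_pos'],s['wrist_force'],s['finger_gap'],s['time'])
tip=T[:3,3]+.14*T[:3,0]+[0,0,.007];print(tip)
t=snap('top');sd=snap('side')
R_=[]
for n,c in(('top',t),('side',sd)):
    h=cv2.cvtColor(c['image'],cv2.COLOR_RGB2HSV);u,v=proj(c,tip);m=cv2.inRange(h,(8,90,90),(22,255,255));k=np.zeros_like(m);cv2.circle(k,(int(u),int(v)),22,255,-1);m&=k
    M=cv2.moments(m,True);q=(M['m10']/M['m00'],M['m01']/M['m00']);print(n,(u,v),q,M['m00']);R_.append(ray(c,*q))
print(tri(R_))
a=cv2.resize(sd['image'][80:340,240:400],None,fx=2,fy=2,interpolation=2);b=cv2.resize(t['image'][130:270,140:440],None,fx=1.4,fy=1.4)
b=np.vstack([b,np.zeros((520-len(b),b.shape[1],3),np.uint8)]);cv2.imwrite('pics/v9.png',np.hstack([a,b])[:,:,::-1])
E
```

```text
[ 0.4398417  -0.23879243  0.14520457] [-0.52195697  0.48928937 -1.44884014] 0.5511774105260542 16.5833
[ 0.56156142 -0.30796111  0.15214325]
top (np.float64(390.6527542862939), np.float64(183.00806410754413)) (391.36649214659684, 183.36125654450262) 191.0
side (np.float64(325.00044645907866), np.float64(244.33016525579896)) (327.36141304347825, 236.3546195652174) 736.0
(array([ 0.56112367, -0.3049199 ,  0.17646586]), [np.float64(6.137789283274454), np.float64(6.137789283274374)])
```

View pics/v9.png

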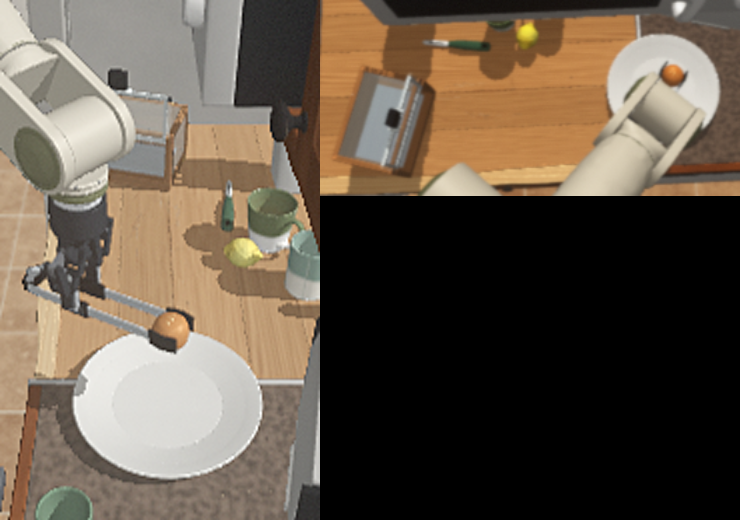

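The roll is pinched between the paddles at side pixel (325,245), matching the predicted tip at (325,244). It hangs over the plate, and the sash is still up.

```bash
python3 -c "
from h import *
print(ticket.job_done())"
```

```text
the job is handed in; nothing more can be done
None
```

The job is handed in at about 17 s of the 58 s. The sash is up, and the roll is held in the squeezed tongs above the middle of the plate.

- **Sash:** I lifted it by the block until it met its stop, with 48 N on the wrist. From the side camera the rise was about 85 mm, and it is still up in the last picture. One wrist-camera estimate put the block top about 8 mm lower, and I did not resolve that.
- **Roll:** I gripped the tongs at their pads, closed them on the roll inside the cabinet and brought it out. The wrist carried 1.2–1.7 N afterwards, against about 1.6 N expected for tongs and roll.
- **Final position:** The tips are at (0.562, -0.308). The plate centre measured about (0.558–0.560, -0.311). I worked out the roll's underside at z ≈ 0.133, roughly 11 cm above the plate's rim.
- **Bystanders:** I never moved near the plate, lemon, cup or peeler, and saw no sign that any had shifted.

Two last checks disagreed:
- **Gripper opening:** It ended at 47 mm over the pads instead of the 49 mm expected on the roll, but the roll stayed put throughout.
- **Two-camera fix:** An automatic two-camera fix on the roll came out 24 mm too high, because its side-view mask also picked up wood. By eye, the roll in the side picture sat at the predicted tip pixel.

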